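Load a hinge bracket into the drill jig

TASK

Load the long narrow aluminium bracket into the drill jig so that it can be drilled: lay its flat base in the guide, plain end first, and slide it under the bridge until its end is fully home against the end stop. Leave it lying flat there, let go of it, and leave everything else on the bench where it is.

Things in the scene. Friction and masses are not known exactly. Their poses are not given: they have to be found in the camera images.
- bracket: Long narrow aluminium hinge bracket, loose, 0.27-0.53 kg. Base 150 (x) x 50 (y) x 14 mm; near its -x end stands one lug (see bracket_lug), the +x end is plain. Origin: centre of the underside, z up. It starts flat on the bench left or right of the jig, +x pointing away from the robot within 35 degrees.
- bracket_tip (a point): Middle of the lower edge of the bracket's plain end (bracket x +75 mm, y 0, z 0); axes as the bracket's.
- bracket_lug (a point): Centre of the top of the bracket's lug: bracket x -50, y 0, z +74 mm; axes as the bracket's. The lug is a solid upright block to grip, 30 mm long (x), 20 mm thick (y), rising from the base's top (z 14) to z 74 mm.
- jig: Drill jig, bolted down. Dark steel deck 260 (x) x 110 (y) mm, top 12 mm above the bench. Origin: centre of its underside on the bench; x is the sliding direction, mouth to end stop, away from the robot within 18 degrees; z up. Two rails, 12 mm high and 56 mm apart inside, run along x from -20 to +110 mm on the deck; the bracket's base has 3 mm to spare each side.
- jig_mouth (a point): Middle of the flared mouth of the rails, on the deck's top (jig x -53, y 0, z +12 mm); axes as the jig's. The mouth is about 84 mm wide here and narrows to 56 mm at jig x -20 mm. From here back to jig x -130 mm the deck is open.
- jig_bridge (a point): Middle of the underside of the aluminium bridge over the guide (jig x +60, y 0, z +34 mm: 22 mm above the deck); axes as the jig's. The bridge spans jig x +35 to +85 mm, is 80 mm wide (y), its top 50 mm above the bench, with drill bushes on it up to 55 mm. The base passes under it with 8 mm to spare, the lug does not.
- jig_stop (a point): Middle of the foot of the end stop's face, on the deck's top (jig x +110 mm, y 0, z +12 mm); axes as the jig's. The stop is a steel block 20 mm high across the guide. With the bracket home, bracket_tip meets this point, its origin is at jig x +35 mm and its lug (jig x -30 to 0 mm) stands in front of the bridge.
- wide_bracket: Bystander: a shorter and wider aluminium bracket, base 110 x 90 x 14 mm, lug 30 x 20 mm up to 58 mm high, centred 20 mm behind the base's middle. It does not fit the jig. Loose, on the other side of the jig than the narrow bracket. Origin: centre of its underside.
- can: Bystander: upright can, 54 mm across, 150 mm tall, with a red label, loose. Origin: centre of its underside.
- driver: Bystander: screwdriver with an orange handle, 190 mm long, lying loose beyond the jig, its top less than 40 mm above the bench. Origin: on its underside, near its middle.
- profile: Bystander: loose aluminium channel offcut 120 x 40 x 30 mm. Origin: centre of its underside.
- spool: Bystander: upright black cylinder 64 mm across, 50 mm tall, loose. Origin: centre of its underside.
There are look-alikes about, which are no part of the job. What is shaped like the bracket but green or purple is not meant.

How it is judged:
On the way:
1. the bracket's plain end is in the gap under the bridge, low on the deck, short of the stop (x of bracket_tip in the frame of jig_stop between -0.075 and -0.004 m and y of bracket_tip in the frame of jig_stop between -0.008 and 0.008 m and z of bracket_tip in the frame of jig_stop between -0.003 and 0.01 m), for 0.1 s.
At the end, for the whole second after the job is handed in: The bracket lies flat on the jig's deck (within 3 mm of height and 0.04 rad of level), in the guide (within 6 mm sideways and 0.1 rad), its plain end under and past the bridge and within 4 mm of the end stop, released and at rest (x of bracket_tip in the frame of jig_stop above -0.004 m and y of bracket_tip in the frame of jig_stop between -0.006 and 0.006 m and z of bracket_tip in the frame of jig_stop between -0.003 and 0.003 m and angle between the x axis of bracket and the x axis of jig, either way round below 0.1 rad and angle between bracket's own z axis and vertical below 0.04 rad and linear speed of bracket below 0.01 m/s); the robot touches nothing.
It fails at once if a bystander (wide bracket, can, screwdriver, channel offcut or spool) is moved by more than 20 mm (distance of any of wide_bracket, can, driver, profile, spool from where it was at the start of the episode above 0.02 m).
It also fails if it takes over 38 s, if anything falls off the work surface, if the arm or the gripper's body presses on something with over 40 N, if the wrist force passes 120 N, or if a joint passes its speed limit or range.

ROBOT

A 6-joint arm with a two-finger parallel gripper is mounted at the origin on the work surface. World frame = base frame: x ahead of the robot, y to its left, z up, the work surface at z = 0. Lengths are in m, angles in rad, forces in N, time in s.
With the tool pointing down it reaches from about 0.3 to 0.75 m from the base axis. Payload 8.5 kg.
Tool frame: the origin (TCP) lies on the centre line of the jaws, within the pads' length; the fingertips stand 8 mm ahead of it and the grasp point (between the pads) lies 11 mm behind it; z points along the fingers, y is the line along which they close (so a half turn about z gives the same grasp; the last joint's range is limited). The gripper opens to 85 mm and grips with 20 to 120 N. Pads are 22 mm wide; open, the fingers measure 114 mm over their backs; the gripper's body (76 mm by 85 mm) begins 54 mm behind the grasp point. The pads swing forward as they close: fully open they stand 13 mm farther back than shut.
Start: joints at [-1.415, 0.381, 1.297, -0, 1.464, -0.215], TCP at [0.199, -0.513, 0.239] pointing down, gripper open.
Joint ranges: [-3.11, 3.11], [-0.89, 2.33], [0.22, 2.48], [-1.42, 4.56], [0.17, 2.85], [-2.88, 2.88]. Speed limits (rad/s): [2.39, 2.39, 3.14, 3.14, 3.14, 3.14].

INTERFACE

Orientations are given as a rotation vector (axis times angle).
In Python, from plant import manip, optics, ticket gives the robot as it stands.
- The arm moves only by the tool move_arm, never from a script. Its argument "rows" is a list of rows, each a list of 5 numbers: the opening, from 0 (shut) to 1 (fully open), then the shift along the tool's x, y, z as a fraction of full scale, then the turn about the tool's z as a fraction of full scale. In form: [[hand, tx, ty, tz, yaw], ...]. A call has 1 to 8 rows; each row is the pose to reach, as a shift and turn from the pose commanded when the call began, along the tool's axes at that moment, turning the shorter way round; what a row does not reach only later rows make up. Full scale, the value 1, is 0.08 m for a shift and 2 pi rad for a turn. A row lasts 1/10 s, in which the tool goes at most 50 mm and 8.59 degrees, less where a joint would pass 70% of its speed; a pose out of reach is approached as far as the arm can. A call with a number of a shift or a turn outside -1 to 1 is refused whole. A call with a gripper value outside its range is refused whole. The fingers move at their own pace and stop on an object; "squeeze" is the grip in N (left out, the last holds). Time passes only in rows, so rows that repeat a pose let the fingers close. It gives the time, the measured TCP pose, the force, the opening and the grip force at its end, in the units of the state.
- manip.get_obs(): the state, without advancing time (a new reading comes with each control period).
- optics.get_image(name): name is "side" or "top"; returns the picture (384x512x3 uint8, blue, green, red); there is no depth.
- optics.camera_params(name): a dict with "intrinsics" (3x3 intrinsics, pixels), "origin" and "rotation" of the camera in the world. Camera axes: x right, y down, z forward; pixel columns grow to the right and rows downward; lengths in m; the calibration is good to about 2 mm. A picture is of the moment at which its call begins. camera_params takes no time and is no camera call.
- ticket.close_job(): hands the job in; it is judged then, once.
The state is a dict: "t": time; "joints": joint angles; "qvel": joint speeds; "joint_efforts": joint torques, N m; "tool_pos": TCP position; "orientation": TCP orientation; "force": force on the tool from outside, world axes, zero at the start; "torque": the same for the moment, N m; "grip_width": finger opening in m; "grip_force": force on a finger pad.
Only numpy, scipy, OpenCV 4.12 (cv2) and the standard library are available. Lean on these libraries where they do the work, as an engineer would, in place of code of your own. Each camera call takes 0.05 s, during which the arm holds its last target. There are 200 camera calls.

## Working session

There is one attempt and no reset: what is moved stays moved. The work goes in short steps, Python scripts to look and compute and a tool call to move; the robot and the scene stay as the last step left them, time stands still between calls to the robot, and variables do not carry over. Pictures are saved under pics/ and viewed, at most 10 in all, crops included, and the job is handed in when it is done.

Besides the shell and the picture viewer there is one more tool, called after "Call:" in YAML: its name, and indented under it one key for each argument. move_arm: Moves the arm, as the interface text tells. Shift numbers are shares of 0.08 m and turn numbers shares of 2 pi rad, none past 1 either way. Its arguments: {"type":"object","properties":{"rows":{"type":"array","items":{"type":"array","items":{"type":"number"}}},"squeeze":{"type":"number"}},"required":["rows"]}

```bash
mkdir -p pics; ls; python3 - <<'E'
from plant import manip, optics, ticket
import cv2
print(manip.get_obs())
for n in("top","side"):
    cv2.imwrite(f"pics/{n}0.png",optics.get_image(n)); print(n,optics.camera_params(n))
E
```

```text
pics
{'t': 0.0, 'joints': array([-1.41531953e+00,  3.81218544e-01,  1.29825494e+00,  1.01289432e-05,
        1.46360361e+00, -2.15301517e-01]), 'qvel': array([-4.32770780e-04,  1.00634887e-03, -5.52626476e-04,  8.71664767e-04,
       -7.20168459e-05,  1.15636976e-04]), 'joint_efforts': array([ 1.31995412e-04, -4.48454618e+01, -2.31272990e+01, -1.07202059e-04,
        4.78624526e-03, -1.17412137e-05]), 'tool_pos': array([ 0.19924294, -0.51234437,  0.23870163]), 'orientation': array([-3.08630245e+00, -5.78811613e-01, -8.55081513e-05]), 'force': array([-0.37238652, -0.98806995, -0.54008476]), 'torque': array([-0.01762371,  0.02612192,  0.00249077]), 'grip_force': 0.0, 'grip_width': 0.08533606642983547}
top {'intrinsics': array([[412.77147504,   0.        , 255.2754967 ],
       [  0.        , 412.77147504, 193.90170633],
       [  0.        ,   0.        ,   1.        ]]), 'origin': array([0.41961426, 0.03530866, 1.27589495]), 'rotation': array([-2.15233994,  2.17907535, -0.07331745])}
side {'intrinsics': array([[498.40698345,   0.        , 261.82507875],
       [  0.        , 498.40698345, 184.49235121],
       [  0.        ,   0.        ,   1.        ]]), 'origin': array([-0.08814005, -0.85530218,  1.48158706]), 'rotation': array([-2.38856304,  0.76386565, -0.23463538])}
```

View pics/top0.png

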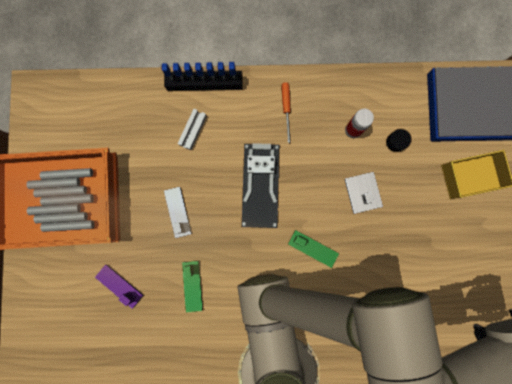

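View pics/side0.png

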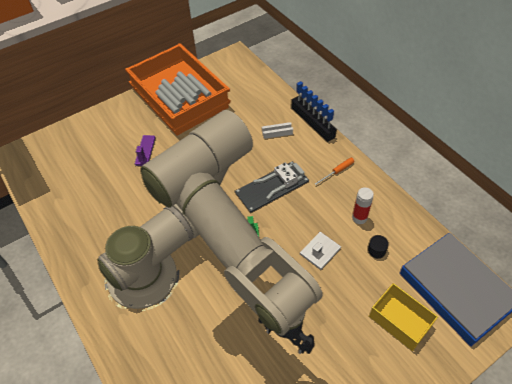

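The top view shows three silver candidates: a long narrow piece with a lug near its lower end at (177,212), a short wide one at (363,193), and a channel offcut at (193,129). The green pieces at (192,286) and (313,248) and the purple one at (119,286) are look-alikes. The piece at (177,212) fits, being long, narrow and aluminium with its lug at the robot end. The jig is at (261,186). I'll confirm with an enlarged crop.

```bash
python3 - <<'E'
import cv2
a=cv2.imread("pics/top0.png")
cv2.imwrite("pics/c1.png",cv2.resize(a[135:245,155:295],None,fx=5.4,fy=5.4,interpolation=cv2.INTER_CUBIC))
E
```

```text
(no output)
```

View pics/c1.png

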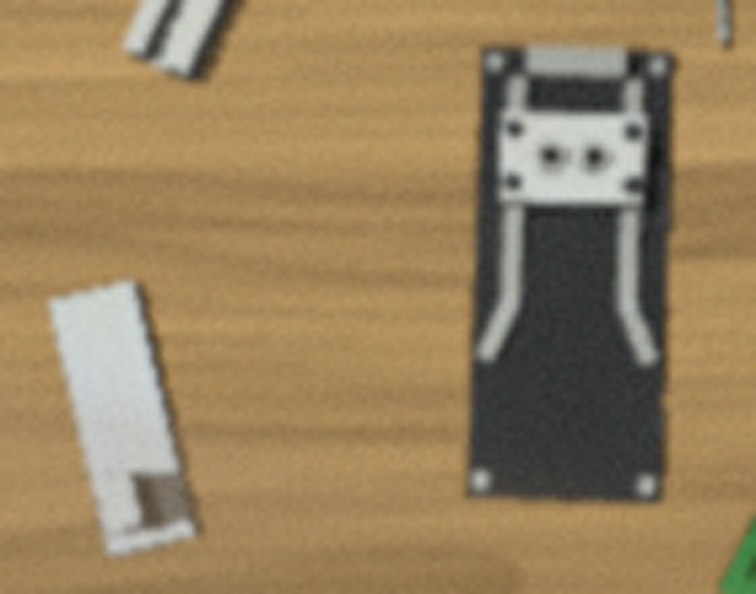

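The crop confirms a long narrow silver base with its lug near the lower, robot-side end. The base top corners are at about (50,298), (134,280), (197,535) and (110,555). The jig deck corners are at (485,48), (672,55), (660,498) and (468,494), with its mouth facing the robot.

```bash
cat > h.py <<'E'
import numpy as np, cv2
from scipy.spatial.transform import Rotation as R
from scipy.optimize import least_squares
from plant import manip, optics, ticket
def ray(n,uv,z):
    c=optics.camera_params(n); uv=np.atleast_2d(np.array(uv,float))
    d=(R.from_rotvec(c["rotation"]).as_matrix()@np.linalg.inv(c["intrinsics"])@np.c_[uv,np.ones(len(uv))].T).T
    return (c["origin"]+d*((z-c["origin"][2])/d[:,2])[:,None])[:,:2]
def proj(n,P):
    c=optics.camera_params(n); Q=(np.atleast_2d(P)-c["origin"])@R.from_rotvec(c["rotation"]).as_matrix()
    q=Q@c["intrinsics"].T; return q[:,:2]/q[:,2:]
def tf(p,L):  # p=x,y,yaw
    c,s=np.cos(p[2]),np.sin(p[2]); return np.array(p[:2])+np.atleast_2d(L)@np.array([[c,s],[-s,c]])
def fit(W,L):
    r=least_squares(lambda p:(tf(p,L)-W).ravel(),[*W.mean(0),0]); return r.x, np.abs(r.fun).max()
def crop(uv,x0,y0,f): return np.array([x0,y0])+(np.array(uv)+.5)/f-.5
def tool():
    o=manip.get_obs(); M=R.from_rotvec(o["orientation"]).as_matrix(); return o,M
E
python3 - <<'E'
from h import *
B=crop([(50,298),(134,280),(197,535),(110,555)],155,135,5.4)
J=crop([(485,48),(672,55),(660,498),(468,494)],155,135,5.4)
b,e=fit(ray("top",B,.014),np.array([(75,25),(75,-25),(-75,-25),(-75,25)])/1e3); print("b",b,e)
j,e2=fit(ray("top",J,.012),np.array([(130,55),(130,-55),(-130,-55),(-130,55)])/1e3); print("j",j,e2)
# rails inner at x=35 (bridge front) z .024, bridge corners z .05
Bc=crop([(499,113),(650,115),(646,205),(497,203)],155,135,5.4)
print("bridge",fit(ray("top",Bc,.05),np.array([(85,40),(85,-40),(35,-40),(35,40)])/1e3), tf(j,[(.06,0)]))
Rl=crop([(521,211),(619,211),(521,295),(619,295)],155,135,5.4)
print("rails in jig",(ray("top",Rl,.024)-j[:2])@np.array([[np.cos(j[2]),-np.sin(j[2])],[np.sin(j[2]),np.cos(j[2])]]))
print("lug",tf(b,[(-.05,0)]))
for n,w in(("wide",(363,193)),("prof",(193,129))): print(n,ray("top",w,.01))
o,M=tool(); print(M.round(3))
a=cv2.imread("pics/side0.png").copy()
H=lambda p,L,z:proj("side",np.c_[tf(p,L),np.full(len(L),z)])
for p,L,z in((j,np.array([(130,55),(130,-55),(-130,-55),(-130,55)])/1e3,.012),(j,np.array([(85,40),(85,-40),(35,-40),(35,40)])/1e3,.05)):
    cv2.polylines(a,[(H(p,L,z)*16).astype(int)],True,(0,0,255),1,shift=4)
cv2.imwrite("pics/s1.png",cv2.resize(a[140:230,210:330],None,fx=6,fy=6,interpolation=cv2.INTER_CUBIC))
E
```

```text
b [0.48064534 0.30163347 0.23765567] 0.00117344273634723
j [ 0.56001222  0.0455238  -0.04461673] 0.0031331325514706854
bridge (array([ 0.55889811,  0.04545434, -0.03309253]), np.float64(0.002361463831587217)) [[0.61995251 0.04284769]]
rails in jig [[ 0.03242318  0.02939482]
 [ 0.03410018 -0.02607906]
 [-0.0153801   0.02776208]
 [-0.01366278 -0.02752407]]
lug [[0.43205071 0.28986223]]
wide [[ 0.53101836 -0.26843554]]
prof [[0.73942428 0.25445393]]
[[ 0.932  0.362 -0.   ]
 [ 0.362 -0.932  0.001]
 [ 0.    -0.001 -1.   ]]
```

View pics/s1.png

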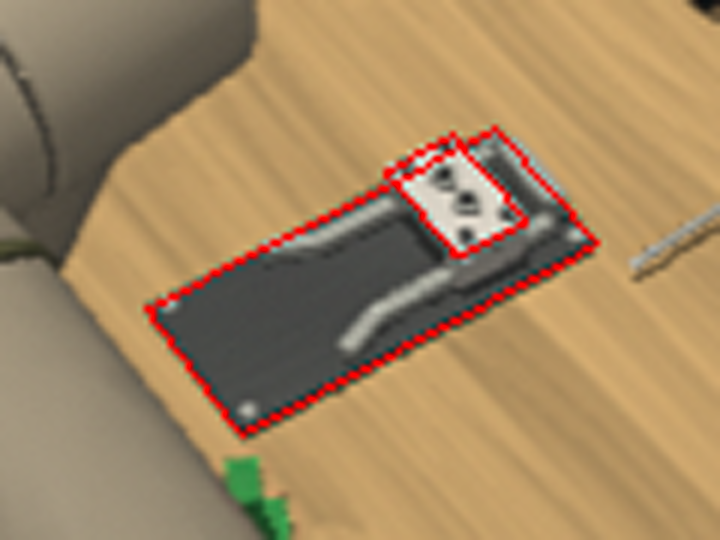

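The side view overlay matches: the deck outline is within about 1 px and the bridge is aligned. I'll refine the yaws with sub-pixel edge line fits.

```bash
cat >> h.py <<'E'
def edgefit(img,p,hx,hy,z,n="top",skip=.12):
    """refine pose by strongest gradient across each side of rectangle"""
    g=cv2.cvtColor(img,cv2.COLOR_BGR2GRAY).astype(np.float32); s=np.arange(-.008,.0081,.0005)
    for it in range(3):
        A=[];
        for ax,sg in((0,1),(0,-1),(1,1),(1,-1)):
            h,o=(hx,hy) if ax==0 else (hy,hx)
            for t in np.linspace(-o*(1-2*skip),o*(1-2*skip),25):
                L=np.zeros((len(s),2)); L[:,ax]=sg*h+s; L[:,1-ax]=t
                q=proj(n,np.c_[tf(p,L),np.full(len(s),z)]).astype(np.float32)
                v=cv2.remap(g,q[:,:1],q[:,1:],cv2.INTER_LINEAR).ravel(); d=np.abs(np.gradient(cv2.GaussianBlur(v[:,None],(1,5),1).ravel()))
                w=d*(d>.5*d.max()); A.append((ax,sg,t,(w*s).sum()/w.sum(),))
        A=np.array(A)
        def f(e): # e: local dx,dy,dyaw, size slack per axis
            ax,sg,t,m=A.T
            return np.where(ax==0,e[0]-e[2]*t+sg*e[3],e[1]+e[2]*t+sg*e[4])-m
        e=least_squares(f,np.zeros(5),loss="soft_l1",f_scale=.0005).x
        p=np.array([*tf(p,[e[:2]])[0],p[2]+e[2]])
    return p,e[3:]
E
python3 - <<'E'
from h import *
a=cv2.imread("pics/top0.png"); b=cv2.imread("pics/side0.png")
print("b",edgefit(a,[.4806,.3016,.2377],.075,.025,.014))
print("j",edgefit(a,[.56,.0455,-.04],.13,.055,.012))
print("j side",edgefit(b,[.56,.0455,-.04],.13,.055,.012,"side"))
print("bridge",edgefit(a,np.array([*tf([.56,.0455,-.035],[(.06,0)])[0],-.035]),.025,.04,.05))
E
```

```text
b (array([0.48154446, 0.30277488, 0.25084403]), array([-1.58691419e-03,  8.93416526e-05]))
j (array([ 0.55999688,  0.04546197, -0.03989176]), array([0.0003569 , 0.00021515]))
j side (array([ 0.5553685 ,  0.04150167, -0.0491808 ]), array([-0.00288771,  0.00145747]))
bridge (array([ 0.61971704,  0.04395121, -0.03885155]), array([0.00025689, 0.00049814]))
```

Call:
move_arm:
  rows:
    - [1,0.37,-0.48,0,0.01]
    - [1,0.75,-0.95,0,0.0194]
  squeeze: 60

```text
t: 0.3
tool_pos: [0.2275, -0.419, 0.2384]
orientation: [-3.116, -0.383, 0.0]
force: [0.4, -0.0, 0.0]
grip_width: 0.0851
grip_force: 0.0
```

Call:
move_arm:
  rows:
    - [1,0.3,-0.5,0,0]
    - [1,0.59,-1,0,0]

```text
t: 0.5
tool_pos: [0.2538, -0.3289, 0.239]
orientation: [-3.117, -0.389, 0.0]
force: [0.8, -0.2, 0.1]
grip_width: 0.0854
grip_force: 0.0
```

Call:
move_arm:
  rows:
    - [1,0.3,-0.5,0,0]
    - [1,0.59,-1,0,0]

```text
t: 0.7
tool_pos: [0.2798, -0.2398, 0.2391]
orientation: [-3.117, -0.389, 0.0]
force: [1.0, -0.1, 0.8]
grip_width: 0.0853
grip_force: 0.0
```

Call:
move_arm:
  rows:
    - [1,0.3,-0.5,0,0]
    - [1,0.59,-1,0,0]

```text
t: 0.9
tool_pos: [0.3057, -0.1507, 0.2393]
orientation: [-3.117, -0.389, -0.0]
force: [0.7, 0.2, -0.4]
grip_width: 0.0854
grip_force: 0.0
```

Call:
move_arm:
  rows:
    - [1,0.3,-0.5,0,0]
    - [1,0.59,-1,0,0]

```text
t: 1.1
tool_pos: [0.3318, -0.0615, 0.2393]
orientation: [3.117, 0.389, 0.0]
force: [0.8, -0.4, 0.8]
grip_width: 0.0852
grip_force: 0.0
```

Call:
move_arm:
  rows:
    - [1,0.3,-0.5,0,0]
    - [1,0.58,-0.99,0,0]

```text
t: 1.3
tool_pos: [0.3573, 0.0268, 0.2394]
orientation: [3.117, 0.39, 0.0]
force: [1.4, -0.9, 0.1]
grip_width: 0.0854
grip_force: 0.0
```

Call:
move_arm:
  rows:
    - [1,0.3,-0.5,0,0]
    - [1,0.58,-0.99,0,0]

```text
t: 1.5
tool_pos: [0.3827, 0.1151, 0.2393]
orientation: [3.117, 0.391, 0.0]
force: [1.1, -2.1, 1.0]
grip_width: 0.0854
grip_force: 0.0
```

Call:
move_arm:
  rows:
    - [1,0.3,-0.5,0,0]
    - [1,0.58,-0.99,0,0]
    - [1,0.58,-0.99,0,0]
    - [1,0.58,-0.99,0,0]

```text
t: 1.9
tool_pos: [0.4078, 0.2017, 0.2388]
orientation: [3.117, 0.393, -0.002]
force: [-0.8, -0.0, -0.1]
grip_width: 0.0855
grip_force: 0.0
```

```bash
cat >> h.py <<'E'
def need(x,y,z,yaw):
    o,M=tool(); d=(np.array([x,y,z])-o["tool_pos"])@M; cur=np.arctan2(M[1,0],M[0,0])
    t=(cur-yaw+np.pi)%(2*np.pi)-np.pi
    print("pos",o["tool_pos"].round(4),"yaw",round(cur,4),"units",(d/.08).round(3),"turn",round(t/2/np.pi,4),"t",o["t"])
E
python3 - <<'E'
from h import *
need(.433,.2902,.1,.2495)
a=optics.get_image("top"); cv2.imwrite("pics/t1.png",a)
print(edgefit(a,[.4815,.3025,.2485],.075,.025,.014))
E
```

```text
pos [0.4078 0.2017 0.2388] yaw 0.2511 units [ 0.582 -0.993  1.734] turn 0.0003 t 1.9
(array([0.48238153, 0.30303793, 0.24471778]), array([-0.00255908,  0.00014029]))
```

Call:
move_arm:
  rows:
    - [1,0.3,-0.5,0.2,0]
    - [1,0.59,-1,0.5,0.0003]
    - [1,0.59,-1,0.8,0.0003]
    - [1,0.59,-1,0.8,0.0003]

```text
t: 2.35
tool_pos: [0.4331, 0.2892, 0.1726]
orientation: [3.116, 0.386, -0.01]
force: [-0.6, 0.4, 0.1]
grip_width: 0.0854
grip_force: 0.0
```

Call:
move_arm:
  rows:
    - [1,0,0,0.4,0]
    - [1,0,0,0.8,0]
    - [1,0,0,0.8,0]
    - [1,0,0,0.8,0]

```text
t: 2.75
tool_pos: [0.435, 0.2895, 0.113]
orientation: [-3.118, -0.384, -0.002]
force: [1.2, -0.2, 0.0]
grip_width: 0.0856
grip_force: 0.0
```

```bash
python3 - <<'E'
from h import *
need(.4335,.2906,.032,.248)
a=optics.get_image("side"); b=optics.get_image("top")
f=lambda i,c,s:cv2.resize(i[c[1]:c[1]+90,c[0]:c[0]+120],None,fx=s,fy=s,interpolation=cv2.INTER_CUBIC)
u=proj("side",[.4335,.2906,.04])[0].astype(int)-[60,45]; v=proj("top",[.4335,.2906,.04])[0].astype(int)-[60,45]
print(u,v); cv2.imwrite("pics/g1.png",np.hstack([f(a,u,3.3),f(b,v,3.3)]))
E
```

```text
pos [0.435  0.2895 0.113 ] yaw 0.2453 units [-0.016 -0.018  1.013] turn -0.0004 t 2.75
[147 110] [119 181]
```

View pics/g1.png

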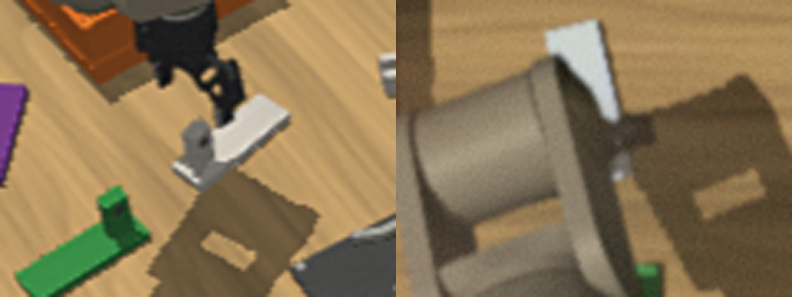

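The side half (left) shows the lug at crop (198,140) with the open gripper above and behind it. The top half is mostly covered by the wrist. I'll check my lug estimate against the side view numerically.

```bash
python3 - <<'E'
from h import *
p=[.4820,.3029,.248]
f=lambda P:((proj("side",P)-[147,110]+.5)*3.3-.5).round(0).tolist()
L=np.array([(-35,10),(-35,-10),(-65,-10),(-65,10)])/1e3
print("lug top",f(np.c_[tf(p,L),[.074]*4])); print("lug bot",f(np.c_[tf(p,L),[.014]*4]))
L=np.array([(75,25),(75,-25),(-75,-25),(-75,25)])/1e3
print("base",f(np.c_[tf(p,L),[.014]*4]))
o,M=tool(); T=o["tool_pos"]
print("tips",f([T+M@[0,.0425,-.005],T-M@[0,.0425,.005]]))
E
python3 - <<'E'
import cv2
a=cv2.imread("pics/g1.png")[80:210,150:310]
cv2.imwrite("pics/g2.png",cv2.resize(a,None,fx=4,fy=4,interpolation=cv2.INTER_CUBIC))
E
```

```text
lug top [[199.0, 119.0], [212.0, 127.0], [193.0, 143.0], [181.0, 134.0]]
lug bot [[204.0, 153.0], [217.0, 161.0], [199.0, 176.0], [186.0, 168.0]]
base [[259.0, 94.0], [290.0, 113.0], [202.0, 188.0], [171.0, 167.0]]
tips [[221.0, 122.0], [167.0, 86.0]]
```

View pics/g2.png

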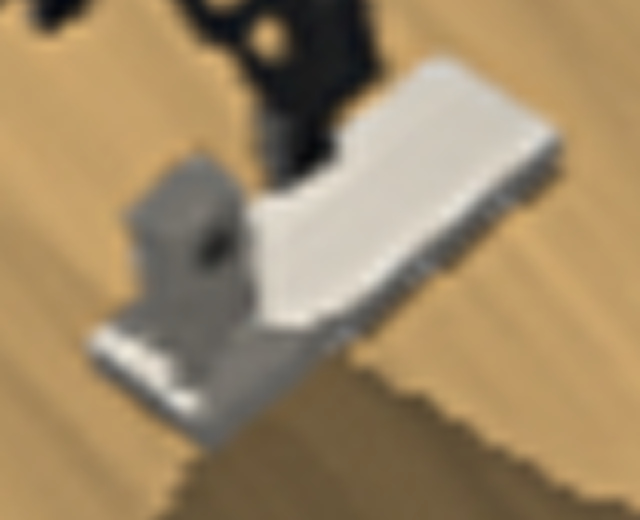

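The lug corners read (200,118), (211,126) and (182,133) against predictions of (199,119), (212,127) and (181,134), so the bracket pose is good to about 1 mm. Descending to grip.

Call:
move_arm:
  rows:
    - [1,-0.016,-0.018,0.4,-0.0004]
    - [1,-0.016,-0.018,0.8,-0.0004]
    - [1,-0.016,-0.018,1,-0.0004]
    - [1,-0.016,-0.018,1,-0.0004]
    - [1,-0.016,-0.018,1,-0.0004]

```text
t: 3.35
tool_pos: [0.4336, 0.2916, 0.0329]
orientation: [-3.117, -0.391, -0.004]
force: [-0.4, -0.4, 0.4]
grip_width: 0.0848
grip_force: 0.0
```

Call:
move_arm:
  rows:
    - [0,0,0,0,0]
    - [0,0,0,0,0]
    - [0,0,0,0,0]
    - [0,0,0,0,0]
    - [0,0,0,0,0]
    - [0,0,0,0,0]
    - [0,0,0,0,0]
    - [0,0,0,0,0]
  squeeze: 80

```text
t: 4.15
tool_pos: [0.4328, 0.2916, 0.0318]
orientation: [-3.117, -0.391, -0.001]
force: [-0.9, -0.0, 6.5]
grip_width: 0.0193
grip_force: 79.1
```

Call:
move_arm:
  rows:
    - [0,0,0,-0.15,0]
    - [0,0,0,-0.4,0]
    - [0,0,0,-0.7,0]
    - [0,0,0,-1,0]
    - [0,0,0,-1,0]

```text
t: 4.65
tool_pos: [0.4337, 0.2919, 0.114]
orientation: [-3.116, -0.391, -0.008]
force: [-0.4, -0.8, -4.9]
grip_width: 0.0193
grip_force: 78.5
```

Call:
move_arm:
  rows:
    - [0,-0.1,0.25,0,0]
    - [0,-0.2,0.5,0,0]
    - [0,-0.3,0.75,0,0]
    - [0,-0.4,1,0,0]

```text
t: 5.05
tool_pos: [0.4204, 0.2051, 0.1102]
orientation: [3.117, 0.391, -0.004]
force: [1.0, -0.4, -4.1]
grip_width: 0.0189
grip_force: 78.8
```

Call:
move_arm:
  rows:
    - [0,-0.1,0.25,0,0.01]
    - [0,-0.2,0.5,0,0.02]
    - [0,-0.3,0.75,0,0.035]
    - [0,-0.4,1,0,0.046]
    - [0,-0.4,1,0,0.046]
    - [0,-0.4,1,0,0.046]

```text
t: 5.65
tool_pos: [0.4097, 0.1205, 0.1107]
orientation: [-3.141, 0.062, 0.002]
force: [-0.1, 0.0, -4.0]
grip_width: 0.019
grip_force: 79.2
```

```bash
python3 - <<'E'
from h import *
need(.3951,.0520,.0438,-.0395); print(manip.get_obs()["grip_width"])
E
```

```text
pos [0.4097 0.1205 0.1107] yaw -0.0397 units [-0.147  0.863  0.836] turn -0.0 t 5.65
0.019013512032843898
```

Call:
move_arm:
  rows:
    - [0,-0.05,0.3,0,0]
    - [0,-0.1,0.6,0.1,0]
    - [0,-0.147,0.863,0.3,0]
    - [0,-0.147,0.863,0.5,0]
    - [0,-0.147,0.863,0.5,0]
    - [0,-0.147,0.863,0.5,0]

```text
t: 6.25
tool_pos: [0.3958, 0.0526, 0.0713]
orientation: [-3.141, 0.06, 0.001]
force: [0.1, 0.3, -3.4]
grip_width: 0.019
grip_force: 79.7
```

```bash
python3 - <<'E'
from h import *
need(.3951,.0520,.0438,-.0395)
b=optics.get_image("top"); a=optics.get_image("side")
cv2.imwrite("pics/t3.png",b); cv2.imwrite("pics/s3.png",a)
f=lambda i,c,s:cv2.resize(i[c[1]:c[1]+120,c[0]:c[0]+120],None,fx=s,fy=s,interpolation=cv2.INTER_CUBIC)
u=proj("side",[.45,.052,.04])[0].astype(int)-[60,60]; v=proj("top",[.47,.052,.04])[0].astype(int)-[60,60]
print(u,v); cv2.imwrite("pics/g3.png",np.hstack([f(a,u,3.3),f(b,v,3.3)]))
E
```

```text
pos [0.3958 0.0526 0.0713] yaw -0.0382 units [-0.008  0.008  0.344] turn 0.0002 t 6.25
[185 134] [198 153]
```

View pics/g3.png

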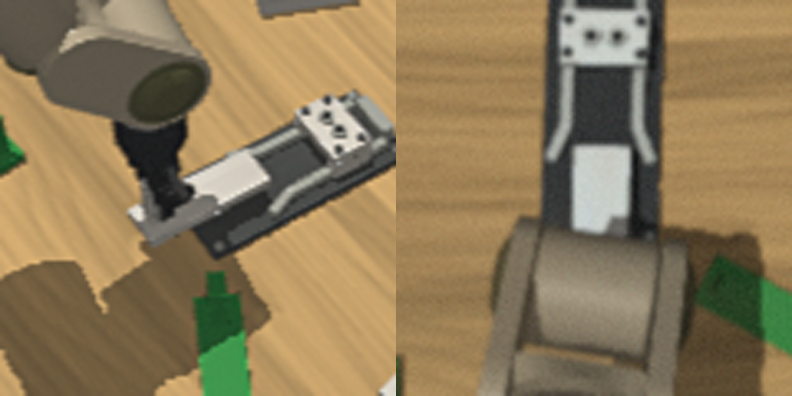

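The bracket is level and lined up with the guide. Its plain end is at top-crop (573,145)–(630,147), just short of the flare. I'll measure its lateral offset and yaw from its bright edges.

```bash
cat > edge.py <<'E'
from h import *
def tipmeas(img,z,j,r0,r1):
    g=cv2.GaussianBlur(cv2.cvtColor(img,cv2.COLOR_BGR2GRAY).astype(np.float32),(1,3),0); l=[];r=[]
    for v in range(r0,r1):
        row=g[v,240:290]; c=np.where(row>150)[0]
        if len(c)<8: continue
        for k,out,s in((c[0],l,-1),(c[-1],r,1)):
            hi=row[k-s*3]; lo=row[k+s*4]; m=(hi+lo)/2
            i=k-s*2
            while (row[i+s]-m)>0: i+=s
            out.append((240+i+s*(row[i]-m)/(row[i]-row[i+s]),v))
    c,s=np.cos(j[2]),np.sin(j[2]); Rj=np.array([[c,-s],[s,c]])
    L=(ray("top",l,z)-j[:2])@Rj; Q=(ray("top",r,z)-j[:2])@Rj
    for n,P in(("L",L),("R",Q)):
        p=np.polyfit(P[:,0],P[:,1],1); print(n,"y at x0",p[1].round(4),"slope",p[0].round(4),"x",P[:,0].min().round(3),P[:,0].max().round(3),"mid y",np.median(P[:,1]).round(4))
J=[.560,.0455,-.0395]
E
python3 - <<'E'
from edge import *
b=cv2.imread("pics/t3.png")
tipmeas(b,.0535,J,200,217)
g=cv2.cvtColor(b,cv2.COLOR_BGR2GRAY); print(g[206,246:276]); print(g[192:202,258:266].mean(1).round())
print((ray("top",[[261,197.0]],.0535)-J[:2]))
# rails: inner/outer edges in bridge approach, y in jig
print(g[182,240:285])
E
```

```text
Traceback (most recent call last):
  File "edge.py", line 10, in tipmeas
    while (row[i+s]-m)>0: i+=s
           ~~~^^^^^
IndexError: index 50 is out of bounds for axis 0 with size 50
```

```bash
sed -i 's/240:290/246:276/; s/240+i/246+i/; s/row>150/row>130/' edge.py; python3 - <<'E'
from edge import *
b=cv2.imread("pics/t3.png")
g=cv2.cvtColor(b,cv2.COLOR_BGR2GRAY); print(g[206,240:285]); print(g[192:202,258:266].mean(1).round())
print(g[182,240:285])
tipmeas(b,.0535,J,200,217)
E
```

```text
[136 120  80  60  53  55  52  50  52  50  67 133 195 205 207 205 204 202
 206 201 199 202 201 203 201 201 207 197 159  73  26  35  52  55  55  56
  57  64  95 129 135 135 135 131 132]
[ 53.  51.  51.  51.  84. 159. 196. 200. 199. 201.]
[134 137 119  82  55  50  60  86 142 169 160 114  60  51  56  54  55  53
  53  56  51  55  56  53  48  50  58  52  60 106 154 169 141  81  50  51
  52  58  81 117 121 119 125 119 121]Traceback (most recent call last):
  File "<stdin>", line 5, in <module>
  File "edge.py", line 8, in tipmeas
    hi=row[k-s*3]; lo=row[k+s*4]; m=(hi+lo)/2
                      ~~~^^^^^^^
IndexError: index 33 is out of bounds for axis 0 with size 30
```

```bash
python3 - <<'E'
from edge import *
b=cv2.imread("pics/t3.png"); g=cv2.GaussianBlur(cv2.cvtColor(b,cv2.COLOR_BGR2GRAY),(1,3),0).astype(float)
c,s=np.cos(J[2]),np.sin(J[2]); Rj=np.array([[c,-s],[s,c]])
def cross(row,k0,k1,m):  # first crossing between columns
    st=1 if k1>k0 else -1
    for k in range(k0,k1,st):
        if (row[k]-m)*(row[k+st]-m)<=0: return k+st*(m-row[k])/(row[k+st]-row[k])
def go(rows,a,z,m):
    P=[]
    for v in rows:
        l=cross(g[v],a[0],a[1],m); r=cross(g[v],a[2],a[3],m)
        P.append([*((ray("top",[[l,v]],z)-J[:2])@Rj)[0],((ray("top",[[r,v]],z)-J[:2])@Rj)[0,1]])
    P=np.array(P); mid=(P[:,1]+P[:,2])/2; p=np.polyfit(P[:,0],mid,1)
    print("x",P[[0,-1],0].round(3),"mid",mid.mean().round(4),"slope",p[0].round(4),"width",(P[:,1]-P[:,2]).mean().round(4))
go(range(200,214),(260,246,260,276),.0535,125)
go(range(176,189),(258,248,262,272),.024,110)
go(range(176,189),(244,250,276,270),.024,112)
print((ray("top",[[259.7,196.55]],.0535)-J[:2])@Rj)
E
```

```text
x [-0.05  -0.089] mid -0.0002 slope -0.0009 width 0.0514
x [ 0.025 -0.011] mid 0.0011 slope -0.008 width 0.0551
x [ 0.025 -0.012] mid 0.0013 slope 0.0038 width 0.0765
[[-0.03937199  0.00056765]]
```

Call:
move_arm:
  rows:
    - [0,0,-0.015,0.1,0.0002]
    - [0,0,-0.015,0.2,0.0002]
    - [0,0,-0.015,0.28,0.0002]
    - [0,0,-0.015,0.33,0.0002]
    - [0,0,-0.015,0.33,0.0002]
    - [0,0,-0.015,0.33,0.0002]

```text
t: 6.95
tool_pos: [0.3957, 0.0532, 0.0449]
orientation: [-3.141, 0.064, 0.0]
force: [-0.3, -0.2, -3.2]
grip_width: 0.0191
grip_force: 80.0
```

Call:
move_arm:
  rows:
    - [0,0.1,0,0,0]
    - [0,0.22,0,0,0]
    - [0,0.34,0,0,0]
    - [0,0.46,0,0,0]
    - [0,0.58,0,0,0]
    - [0,0.7,0,0,0]
    - [0,0.8,0,0,0]
    - [0,0.8,0,0,0]

```text
t: 7.75
tool_pos: [0.4608, 0.0505, 0.0449]
orientation: [3.141, -0.064, 0.002]
force: [-0.0, 0.6, -3.8]
grip_width: 0.0186
grip_force: 79.9
```

```bash
python3 - <<'E'
from h import *
o=manip.get_obs(); J=[.560,.0455,-.0395]; 
T=tf(J,[(.035-.05,.0011)])[0]; print("home TCP",T); need(*T,.0438,-.0395); print(o["force"].round(1),o["torque"].round(2))
E
```

```text
home TCP [0.54505514 0.04719149]
pos [0.4608 0.0505 0.0449] yaw -0.0408 units [ 1.053e+00 -1.000e-03  1.500e-02] turn -0.0002 t 7.75
[-0.   0.6 -3.8] [0.02 0.14 0.02]
```

Call:
move_arm:
  rows:
    - [0,0.1,0,0,0]
    - [0,0.2,0,0,0]
    - [0,0.3,0,0,0]
    - [0,0.42,0,0,0]
    - [0,0.54,0,0,0]
    - [0,0.66,0,0,0]
    - [0,0.8,0,0,0]
    - [0,0.8,0,0,0]

```text
t: 8.55
tool_pos: [0.5252, 0.0478, 0.0449]
orientation: [3.141, -0.064, 0.002]
force: [0.1, -0.4, -4.0]
grip_width: 0.0193
grip_force: 79.9
```

Call:
move_arm:
  rows:
    - [0,0.05,0,0.007,0]
    - [0,0.1,0,0.012,0]
    - [0,0.14,0,0.014,0]
    - [0,0.17,0,0.014,0]
    - [0,0.19,0,0.014,0]
    - [0,0.19,0,0.014,0]

```text
t: 9.15
tool_pos: [0.5391, 0.0474, 0.0439]
orientation: [3.141, -0.064, 0.001]
force: [0.4, -0.2, -3.8]
grip_width: 0.019
grip_force: 79.9
```

```bash
python3 - <<'E'
from h import *
o=manip.get_obs(); need(.5451,.0472,.0438,-.0395); print(o["force"].round(1),o["torque"].round(2))
E
```

```text
pos [0.5391 0.0474 0.0439] yaw -0.0407 units [ 0.075 -0.     0.001] turn -0.0002 t 9.15
[ 0.4 -0.2 -3.8] [-0.02 -0.04  0.06]
```

Call:
move_arm:
  rows:
    - [0,0.02,0,0,0]
    - [0,0.04,0,0,0]
    - [0,0.06,0,0,0]
    - [0,0.08,0,0,0]
    - [0,0.08,0,0,0]

```text
t: 9.65
tool_pos: [0.5456, 0.0471, 0.0438]
orientation: [3.141, -0.064, 0.001]
force: [0.3, 0.8, -2.8]
grip_width: 0.0194
grip_force: 80.0
```

Call:
move_arm:
  rows:
    - [0,0.01,0,0,0]
    - [0,0.02,0,0,0]
    - [0,0.02,0,0,0]

```text
t: 9.95
tool_pos: [0.5458, 0.0472, 0.0438]
orientation: [-3.141, 0.064, 0.004]
force: [-6.4, -0.4, 2.6]
grip_width: 0.019
grip_force: 80.7
```

Call:
move_arm:
  rows:
    - [0,0.01,0,0.006,0]
    - [0,0.01,0,0.012,0]
    - [0,0.01,0,0.012,0]

```text
t: 10.25
tool_pos: [0.5458, 0.0472, 0.0438]
orientation: [3.141, -0.064, -0.006]
force: [-14.1, -1.2, 13.9]
grip_width: 0.0192
grip_force: 82.5
```

Call:
move_arm:
  rows:
    - [0,-0.01,0,-0.01,0]
    - [0.4,-0.01,0,-0.01,0]
    - [0.7,-0.01,0,-0.01,0]
    - [1,-0.01,0,-0.01,0]
    - [1,-0.01,0,-0.01,0]
    - [1,-0.01,0,-0.01,0]
    - [1,-0.01,0,-0.01,0]

```text
t: 10.95
tool_pos: [0.5469, 0.0471, 0.0436]
orientation: [-3.141, 0.064, -0.0]
force: [0.1, -1.2, 0.8]
grip_width: 0.0854
grip_force: 0.0
```

Call:
move_arm:
  rows:
    - [1,0,0,-0.1,0]
    - [1,0,0,-0.3,0]
    - [1,0,0,-0.6,0]
    - [1,0,0,-1,0]
    - [1,0,0,-1,0]

```text
t: 11.45
tool_pos: [0.5486, 0.047, 0.128]
orientation: [3.14, -0.064, 0.012]
force: [0.4, -0.1, -0.6]
grip_width: 0.0853
grip_force: 0.0
```

Call:
move_arm:
  rows:
    - [1,-0.3,0,-0.3,0]
    - [1,-0.7,0,-0.7,0]
    - [1,-1,0,-1,0]
    - [1,-1,0,-1,0]

```text
t: 11.85
tool_pos: [0.4657, 0.0506, 0.2065]
orientation: [3.14, -0.064, 0.007]
force: [0.6, -0.2, -0.6]
grip_width: 0.0853
grip_force: 0.0
```

Call:
move_arm:
  rows:
    - [1,-0.3,0,-0.3,0]
    - [1,-0.7,0,-0.4,0]
    - [1,-1,0,-0.4,0]
    - [1,-1,0,-0.4,0]

```text
t: 12.25
tool_pos: [0.3852, 0.0539, 0.2353]
orientation: [-3.141, 0.064, 0.002]
force: [1.5, -0.5, -1.2]
grip_width: 0.0853
grip_force: 0.0
```

```bash
python3 - <<'E'
from h import *
b=optics.get_image("top"); a=optics.get_image("side")
cv2.imwrite("pics/t4.png",b)
f=lambda i,c,s:cv2.resize(i[c[1]:c[1]+100,c[0]:c[0]+100],None,fx=s,fy=s,interpolation=cv2.INTER_CUBIC)
u=proj("side",[.58,.045,.04])[0].astype(int)-50; v=proj("top",[.58,.045,.04])[0].astype(int)-50
print(u,v); cv2.imwrite("pics/g4.png",np.hstack([f(a,u,4),f(b,v,4)]))
E
```

```text
[226 128] [210 127]
```

View pics/g4.png

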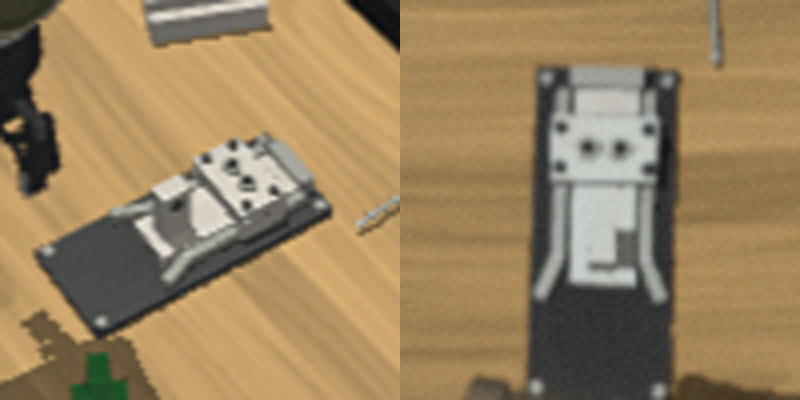

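The bracket lies in the guide. Its plain end shows past the bridge at crop (605,98) and meets the stop at (605,86) with no dark gap. The lug stands in front of the bridge and the gripper is clear.

```bash
python3 -c "
from plant import ticket
print(ticket.close_job())"
```

```text
the job is handed in; nothing more can be done
None
```

The job is handed in: the narrow bracket lies flat in the drill jig, seated against the end stop and released. The final pictures show no gap at the stop, the arm touched nothing else on the bench that I could see, and no verdict came back.

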